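Put the router bed's workholding back in its trays

TASK

The routing job is done, so clear up the bed: stand the two red clamp knobs in the black tray with the yellow rim, one in each bay, the two metal collet chucks in the blue tray, one in each bay, and the plywood stop block in the plywood tray. Each must end upright, flat on the tray's floor and inside its walls, released. Leave the blue sanding block and the wrench where they lie.

Things in the scene. Friction and masses are not known exactly. Their poses are not given: they have to be found in the camera images.
- knob_a_center (a point): Red plastic clamp knob with seven lobes, 43 mm across and 34 mm high, on a round steel foot 34 mm across and 14 mm high, black cap disc on top; 50 mm tall in all, standing upright. Weighs about 60 to 130 g. The point is its centre, 25 mm above its underside; z is up along its axis. The two clamp knobs are of one kind and may take either bay.
- knob_b_center (a point): Red plastic clamp knob with seven lobes, 43 mm across and 34 mm high, on a round steel foot 34 mm across and 14 mm high, yellow cap disc on top; 50 mm tall in all, standing upright. Weighs about 60 to 130 g. The point is its centre, 25 mm above its underside; z is up along its axis. The two clamp knobs are of one kind and may take either bay.
- chuck_a_center (a point): Metal collet chuck of a router spindle: round, bright silver nut 40 mm across and 36 mm high on a steel foot 34 mm across and 14 mm high, with a brass collet in the top; 50 mm tall in all, standing upright. Weighs about 220 to 370 g. The point is its centre, 25 mm above its underside; z is up along its axis. The two chucks are of one kind and may take either bay.
- chuck_b_center (a point): Metal collet chuck of a router spindle: round, dark grey nut 40 mm across and 36 mm high on a steel foot 34 mm across and 14 mm high, with a brass collet in the top; 50 mm tall in all, standing upright. Weighs about 220 to 370 g. The point is its centre, 25 mm above its underside; z is up along its axis. The two chucks are of one kind and may take either bay.
- stop_block_center (a point): Plywood stop block with dark ply lines and a dark bolt hole in the top: base 76 mm long (its x axis), 34 mm wide (its y axis), 16 mm high, with a narrower block 46 by 34 mm centred on it up to 50 mm. Weighs about 55 to 115 g. The point is its centre, 25 mm above its underside; grip it across the 34 mm (along y). Its long side lies across the bed, turned up to 40 degrees.
- yellow_rim_tray: Shallow black plastic, yellow-rimmed tray fixed to the bed, 144 mm long (its x axis) by 68 mm wide (its y axis), rim only 10 mm high, floor and walls 4 mm thick. A wall across the middle, as high as the rim, makes two bays, each 66 by 60 mm inside, with centres at x = +35 mm and x = -35 mm, y = 0. The origin is the centre of its underside, at the level of the bed. The long side lies across the bed, turned up to 20 degrees.
- blue_tray: Shallow blue plastic tray fixed to the bed, 144 mm long (its x axis) by 68 mm wide (its y axis), rim only 10 mm high, floor and walls 4 mm thick. A wall across the middle, as high as the rim, makes two bays, each 66 by 60 mm inside, with centres at x = +35 mm and x = -35 mm, y = 0. The origin is the centre of its underside, at the level of the bed. The long side lies across the bed, turned up to 20 degrees.
- ply_tray: Shallow plywood tray with a dark wooden rim, fixed to the bed, 112 mm long (its x axis) by 70 mm wide (its y axis), rim only 10 mm high, floor and walls 4 mm thick: one bay, 104 by 62 mm inside, centred on the tray. The stop block fits with its long side along the tray's long side, either way round. The origin is the centre of its underside, at the level of the bed. The long side lies across the bed, turned up to 20 degrees.
- sanding_block: Blue and grey hand sanding block, 85 by 48 by 28 mm, loose. To be left alone. Origin at the centre of its underside, x along its length.
- wrench: Flat dark steel open-ended wrench, 127 mm long, 26 mm wide, 6 mm thick, loose. To be left alone. It reaches from 43 mm behind to 84 mm ahead of its origin along its x axis; the origin is on its underside.
Things that resemble listed ones, but are neither listed nor needed, are in the scene too. Leave any purple look-alike of the part that bears chuck_b_center alone.

How it is judged:
By the outcome, as a careful person would: the job done as asked, in the order asked, and still so for the second after the job is handed in, with the robot touching nothing.
It also fails if it takes over 120 s, if anything falls off the work surface, if the arm or the gripper's body presses on something with over 40 N, if the wrist force passes 120 N, or if a joint passes its speed limit or range.

ROBOT

A 6-joint arm with a two-finger parallel gripper is mounted at the origin on the work surface. World frame = base frame: x ahead of the robot, y to its left, z up, the work surface at z = 0. Lengths are in m, angles in degrees, forces in N, time in s.
With the tool pointing down it reaches from about 0.35 to 0.725 m from the base axis. Payload 6 kg.
Tool frame: the origin (TCP) lies between the finger pads; the fingertips stand finger_overhang ahead of it and the grasp point (between the pads) lies 3 mm ahead of it (finger_overhang is the distance from the TCP to the fingertips, in m); z points along the fingers, y is the direction in which the jaws open and shut (so a half turn about z gives the same grasp; the last joint's range is limited). The gripper opens to 85 mm and grips with 20 to 120 N. Pads are 22 mm wide; open, the fingers measure 114 mm over their backs; the gripper's body (76 mm by 85 mm) begins 54 mm behind the grasp point. The pads swing forward as they close: fully open they stand 13 mm farther back than shut.
Start: joints at [90.739, 2.303, 4.859, 0, -92.561, -19.12], TCP at [0.189, 0.569, 0.22] pointing down, gripper open.
Joint ranges: [-146.85, 146.85], [-73.84, 115.35], [-62.03, 85.46], [-188.31, 113.3], [-161.28, -10.13], [-171.36, 171.36]. Speed limits (degrees/s): [147.25, 147.25, 172.46, 180, 180, 180].

INTERFACE

Orientations are given as [roll, pitch, yaw] about the fixed x, y, z axes, in that order (R = Rz(yaw) Ry(pitch) Rx(roll)).
In Python, from bench import get_obs, snapshot, hand_in, finger_overhang gives the robot as it stands. The module is installed in compiled form; this text tells all that it offers.
- The arm moves only by the shell command python3 -m handwheel 'ROWS' [FORCE]. ROWS is JSON, a list that holds one entry, the list of rows, each a list of 7 numbers: the finger opening in m, from 0 to 0.0854, then the shift along the tool's x, y, z in m, then the turn, a rotation vector about the tool's x, y, z in degrees. In form: [[[grip, x, y, z, rx, ry, rz], ...]]. A call has exactly 8 rows; each row is the pose to reach, as a shift and turn from the pose commanded when the call began, along the tool's axes at that moment; what a row does not reach only later rows make up. A row lasts 1/10 s, in which the tool goes at most 50 mm and 8.59 degrees, less where a joint would pass 70% of its speed; a pose out of reach is approached as far as the arm can. A call with a gripper value outside its range is refused whole. The fingers move at their own pace and stop on an object; FORCE is the grip in N (left out, the last holds). Time passes only in rows, so rows that repeat a pose let the fingers close, or fill a call up. It gives the time, the measured TCP pose, the force and the opening at its end, in the units of the state.
- get_obs(): the state, without advancing time (a new reading comes with each control period).
- snapshot(name): name is "scene" or "top" or "wrist"; returns a dict with "pixels" (480x640x3 uint8, blue, green, red), "fx", "fy", "cx", "cy" (pixels), "R" (3x3) and "t" (3): a world point X has camera coordinates R X + t; the wrist camera has in their place "mount" (4x4, takes a point from camera to tool coordinates, whose origin is the TCP and whose axes are the flange's). Camera axes: x right, y down, z forward; pixel columns grow to the right and rows downward; lengths in m; the calibration is good to about 2 mm. The wrist camera is an equidistant fisheye: a pixel r from the principal point sees the ray r / f radians off the axis. A picture is of the moment at which its call begins: read the wrist's pose just before it. There is no depth.
- hand_in(): hands the job in, once; it reports no verdict.
The state is a dict: "clock": time; "joint_pos": joint angles; "qd": joint speeds; "joint_torque": joint torques, N m; "tcp_pos": TCP position; "eef_rot": TCP orientation; "contact_force": force on the tool from outside, world axes, zero at the start; "moment": the same for the moment, N m; "gripper_width": finger opening in m.
Only numpy, scipy, OpenCV 4.12 (cv2) and the standard library are available. Lean on these libraries where they do the work, as an engineer would, in place of code of your own. Each camera call takes 0.05 s, during which the arm holds its last target. There are 200 camera calls.

## Working session

There is one attempt and no reset: what is moved stays moved. The work goes in short steps, Python scripts to look and compute and a shell command to move; the robot and the scene stay as the last step left them, time stands still between calls to the robot, and variables do not carry over. Pictures are saved under pics/ and viewed, about 12 in all and at most 16, crops included, and the job is handed in when it is done.

```bash
mkdir -p pics
python3 - <<'E'
from bench import *
import cv2,pickle
o=get_obs();print({k:o[k] for k in('clock','tcp_pos','eef_rot','gripper_width','contact_force')},finger_overhang)
for n in('top','scene','wrist'):
    s=snapshot(n);cv2.imwrite(f'pics/{n}0.png',s['pixels']);pickle.dump(s,open(f'{n}0.pkl','wb'))
    print(n,{k:(v.tolist() if hasattr(v,'tolist') else v) for k,v in s.items() if k!='pixels'})
E
```

```text
{'clock': 0.0, 'tcp_pos': array([0.18902096, 0.56908232, 0.21888053]), 'eef_rot': array([ 1.79899444e+02, -5.89279163e-03, -1.83829452e+01]), 'gripper_width': 0.08549439199287118, 'contact_force': array([-0.29745405,  0.03165162,  0.06927812])} 0.022
top {'fx': 515.6215192762979, 'fy': 515.6215192762979, 'cx': 319.70919047637545, 'cy': 239.48420526905014, 'R': [[-0.021421235775272936, -0.9996881964583682, -0.012831232196310194], [-0.9965576407247715, 0.022378729518396895, -0.0798251913760316], [0.08008744827335805, 0.011077108239874333, -0.9967262905643178]], 't': [0.013615861819252596, 0.5309352212463734, 1.1048059243245492]}
scene {'fx': 462.186015192409, 'fy': 462.186015192409, 'cx': 315.37587936414724, 'cy': 241.74215044813917, 'R': [[0.2714218310290396, 0.9624200720209295, -0.008820125400053842], [0.7108005935820562, -0.20662194864253472, -0.672361425501611], [-0.648916563052786, 0.1762242188531161, -0.7401704660991069]], 't': [-0.14078367038223888, -0.3404936980094025, 1.134969654320244]}
wrist {'fx': 371.64829954431775, 'fy': 371.64829954431775, 'cx': 319.3572136037592, 'cy': 239.5644333162893, 'mount': [[0.0006207766407083735, -0.9664943171452941, -0.256687260225772, 0.06482750585193259], [0.999999565705837, 0.0007784116179552991, -0.0005125070637678816, -0.0007233517760705244], [0.0006951435101693937, -0.25668683059557984, 0.966494380622203, -0.15338211733918283], [0.0, 0.0, 0.0, 1.0]]}
```

View pics/top0.png

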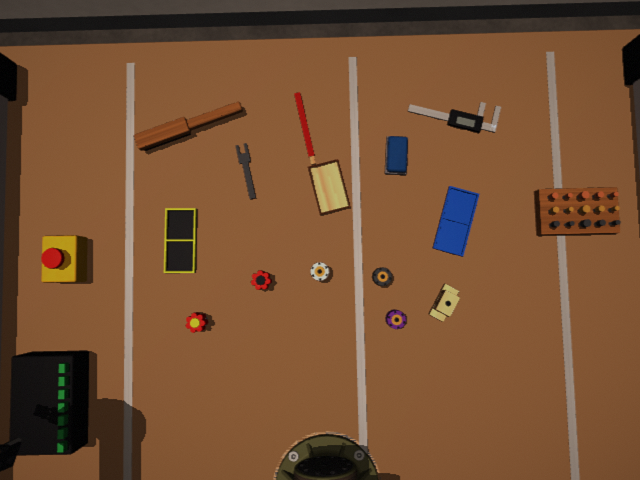

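View pics/scene0.png

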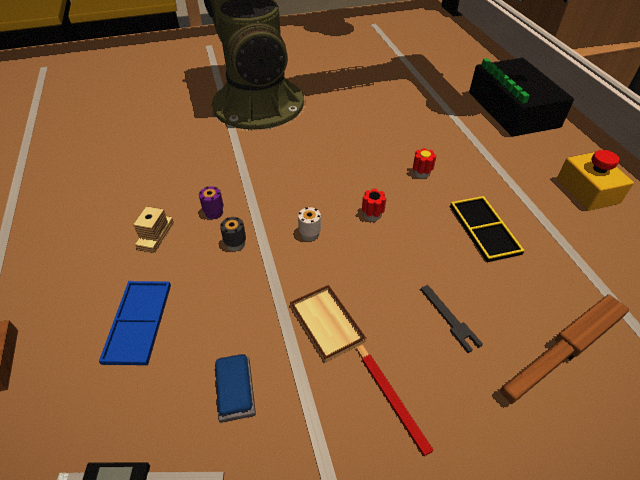

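Candidates, top view. Knobs: red at (261,281) black cap, (196,322) yellow cap; the e-stop (53,258) is a decoy. Chucks: silver (320,271) and dark (382,277); purple (396,319) is the look-alike to leave. Stop block (446,302). Trays: black (180,240), blue (456,221), ply (330,187) with a red-handled item beside it; sanding block (397,155) and wrench (247,172) stay put.

```bash
cat > h.py <<'E'
import numpy as np,cv2,pickle
def load(n): return pickle.load(open(n+'.pkl','rb'))
def cast(s,uv,z):
    R=np.array(s['R']);t=np.array(s['t']);d=R.T@np.array([(uv[0]-s['cx'])/s['fx'],(uv[1]-s['cy'])/s['fy'],1]);c=-R.T@t
    return c+d*(z-c[2])/d[2]
def blobs(img,lo,hi,box,amin=4):
    m=cv2.inRange(cv2.cvtColor(img,cv2.COLOR_BGR2HSV),np.array(lo),np.array(hi))
    k=np.zeros_like(m);x0,y0,x1,y1=box;k[y0:y1,x0:x1]=m[y0:y1,x0:x1]
    cs,_=cv2.findContours(k,cv2.RETR_EXTERNAL,cv2.CHAIN_APPROX_NONE)
    return sorted([c for c in cs if cv2.contourArea(c)>=amin],key=cv2.contourArea,reverse=True)
E
python3 - <<'E'
from h import *
for n in('top0','scene0'):
    s=load(n);im=s['pixels']
    b=(155,150,480,345) if n=='top0' else (90,140,530,370)
    for nm,lo,hi in (('red',(0,200,90),(5,255,255)),('red2',(174,200,90),(180,255,255)),('yel',(22,150,110),(34,255,255)),('blue',(108,150,60),(122,255,255)),('cream',(14,50,140),(28,150,255)),('grey',(0,0,100),(180,60,255)),('dark',(0,0,0),(180,255,45))):
        for c in blobs(im,lo,hi,b,15)[:9]:
            (x,y),(w,h),a=cv2.minAreaRect(c);M=cv2.moments(c)
            print(n,nm,'cen %.1f %.1f rect %.1f %.1f  %.1fx%.1f ang %.0f A%.0f'%(M['m10']/M['m00'],M['m01']/M['m00'],x,y,w,h,a,M['m00']))
a=cv2.resize(load('top0')['pixels'][150:345,155:480],None,fx=2.4,fy=2.4,interpolation=cv2.INTER_CUBIC);cv2.imwrite('pics/c1.png',a)
E
```

```text
top0 red cen 194.8 322.4 rect 195.0 322.5  19.0x18.0 ang 90 A238
top0 red cen 260.4 279.8 rect 260.5 279.5  18.4x18.4 ang 45 A236
top0 red cen 310.4 152.5 rect 310.0 152.5  5.0x6.0 ang 90 A25
top0 yel cen 179.2 240.1 rect 179.1 240.0  31.0x64.6 ang 1 A1908
top0 yel cen 194.3 322.5 rect 194.5 322.5  8.5x8.5 ang 45 A53
top0 blue cen 455.7 220.7 rect 455.9 220.7  31.0x64.4 ang 15 A1890
top0 blue cen 396.6 159.9 rect 396.5 160.0  20.0x19.0 ang 90 A328
top0 cream cen 328.8 187.1 rect 328.7 186.8  45.1x27.6 ang 76 A1164
top0 cream cen 446.4 303.0 rect 446.1 303.1  20.4x35.1 ang 27 A513
top0 cream cen 319.1 270.9 rect 319.0 271.0  9.9x9.9 ang 45 A79
top0 grey cen 357.3 247.9 rect 357.3 247.0  194.3x7.6 ang 88 A1276
top0 grey cen 319.5 271.1 rect 319.5 271.5  17.0x17.0 ang 90 A214
top0 dark cen 179.7 224.6 rect 179.5 224.5  27.0x25.0 ang 90 A659
top0 dark cen 178.9 255.6 rect 178.5 256.0  28.0x25.0 ang 90 A652
top0 dark cen 260.2 279.8 rect 260.5 279.5  7.0x7.0 ang 90 A38
top0 dark cen 398.6 172.4 rect 396.5 172.5  3.0x17.0 ang 90 A16
top0 dark cen 205.1 318.9 rect 205.0 321.0  14.0x4.0 ang 
[... 925 characters left out ...]
 254.8  240.2x11.6 ang 74 A2029
scene0 grey cen 502.1 173.0 rect 501.9 172.4  89.4x6.3 ang 49 A442
scene0 grey cen 309.5 216.0 rect 309.0 215.5  15.0x20.0 ang 90 A66
scene0 dark cen 495.6 239.2 rect 495.9 239.1  41.0x28.6 ang 56 A814
scene0 dark cen 476.6 212.3 rect 476.5 212.2  25.3x39.0 ang 79 A682
scene0 dark cen 233.5 237.4 rect 233.4 235.4  21.8x22.6 ang 79 A292
scene0 dark cen 478.3 239.5 rect 479.0 239.6  86.3x27.6 ang 34 A190
scene0 dark cen 437.0 308.3 rect 436.6 307.9  49.0x2.0 ang 50 A58
scene0 dark cen 373.8 195.4 rect 373.8 195.2  9.9x6.8 ang 14 A46
scene0 dark cen 459.8 341.4 rect 459.3 341.2  29.0x4.2 ang 45 A36
scene0 dark cen 473.3 340.8 rect 473.0 340.3  18.5x5.1 ang 36 A26
```

View pics/c1.png

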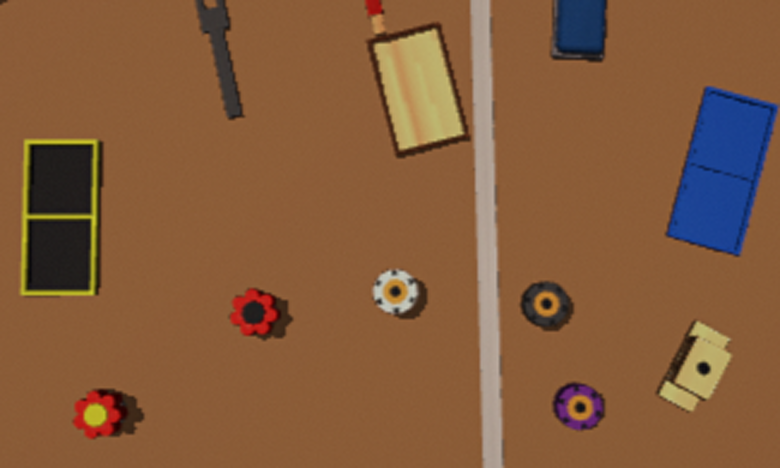

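The crop confirms the choices: black-cap knob, yellow-cap knob, silver chuck, dark grey chuck at crop (546,304) with purple separate at (579,407), the stop block with its hole at (703,368), and an empty ply tray.

Run:
```python
from h import *
T=load('top0');S=load('scene0')
f=lambda v:np.round(v*1000,1)
for n,s,uv,z in [('knobA',T,(260.2,279.8),.05),('knobA',S,(373.8,195.4),.05),('knobB',T,(194.4,322.4),.05),('knobB',S,(425.3,153.5),.05),
 ('chA',T,(319.1,270.9),.05),('chB',T,(382.3,276.6),.05),('block',T,(447.6,303.2),.05),('yt',T,(179.15,240),.01),('yt',S,(486.6,227.2),.01),('bt',T,(455.9,220.7),.01),('bt',S,(134,323),.01),('pt',T,(329,187),.006),('pt',S,(326.8,321.3),.006)]: print(n,f(cast(s,uv,z)[:2]))
for nm,s,lo,hi in (('yt',T,(22,150,110),(34,255,255)),('bt',T,(108,150,60),(122,255,255)),('pt',T,(14,50,140),(28,150,255)),('yt',S,(22,150,110),(34,255,255)),('bt',S,(108,150,60),(122,255,255)),('pt',S,(14,50,140),(28,150,255))):
    im=s['pixels'];b=(155,150,480,345) if s is T else (90,140,530,370)
    cs=blobs(im,lo,hi,b,1000);ref={'yt':0,'bt':0,'pt':0}
    if nm=='pt' and s is S: cs=[c for c in cs if cv2.minAreaRect(c)[1][1]<100 and max(cv2.minAreaRect(c)[1])<100]
    P=np.array([cast(s,p,.01 if nm!='pt' else .004)[:2] for p in cs[0][:,0]]).astype(np.float32)*1000
    r=cv2.minAreaRect(P);bx=cv2.boxPoints(r)
    e=max((bx[1]-bx[0],bx[2]-bx[1]),key=np.linalg.norm)
    print(nm,np.round(r[0],1),np.round(r[1],1),'long dir deg %.1f'%(np.degrees(np.arctan2(e[1],e[0]))%180))
```

```text
knobA [446.  129.5]
knobA [446.9 129.8]
knobB [359.5 269.5]
knobB [360.  270.6]
chA [462.1   4.4]
chB [ 447.2 -128.9]
block [ 388.5 -264.1]
yt [537.9 313.2]
yt [542.7 313. ]
bt [ 566.8 -299. ]
bt [ 574.3 -301.7]
pt [649.3 -21.1]
pt [650.  -18.9]
yt [538.2 313.3] [ 68.5 142.2] long dir deg 178.8
bt [ 567.1 -298.9] [ 67.8 143.2] long dir deg 163.1
pt [650.3 -20.4] [102.   61.7] long dir deg 12.9
yt [537.1 314.2] [ 68.3 145.1] long dir deg 178.6
bt [ 569.3 -298.2] [ 69.2 147.4] long dir deg 163.0
pt [647.1 -18.8] [101.7  59.9] long dir deg 13.0
```

```bash
cat > go.py <<'E'
import sys,numpy as np
from scipy.spatial.transform import Rotation as Ro
from bench import get_obs
x,y,z,yaw=map(float,sys.argv[1:])
o=get_obs();R=Ro.from_euler('xyz',o['eef_rot'],degrees=True)
G=Ro.from_euler('xyz',[180,0,yaw],degrees=True)
p=np.array([x,y,z])/1000
print('clk %.1f'%o['clock'],'tcp',np.round(o['tcp_pos']*1000,1),np.round(o['eef_rot'],1),'w %.1f'%(o['gripper_width']*1000),'F',np.round(o['contact_force'],1))
print('shift',np.round(R.inv().apply(p-o['tcp_pos']),4),'turn',np.round((R.inv()*G).as_rotvec(degrees=True),2))
E
python3 go.py 360 270 130 -1
```

```text
clk 0.1 tcp [189.1 569.2 219.1] [179.9  -0.  -18.4] w 85.4 F [ 0.  -0.9 -0.3]
shift [0.2565 0.2299 0.0895] turn [  0.08   0.   -17.38]
```

```bash
python3 -m handwheel '[[[0.085,0.03,0.027,0,0,0,-2],[0.085,0.065,0.058,0,0,0,-4],[0.085,0.1,0.09,0,0,0,-7],[0.085,0.135,0.121,0.005,0,0,-10],[0.085,0.17,0.152,0.02,0,0,-13],[0.085,0.205,0.184,0.045,0,0,-15],[0.085,0.235,0.21,0.07,0,0,-17],[0.085,0.2565,0.23,0.09,0,0,-17.4]]]' 50; python3 go.py 360 270 37 -1
```

```text
clock: 0.95
tcp_pos: [0.3605, 0.2678, 0.1283]
eef_rot: [180.0, 0.0, -1.0]
contact_force: [0.8, 0.7, 0.1]
gripper_width: 0.085
clk 0.9 tcp [360.5 267.8 128.3] [180.   0.  -1.] w 85.0 F [0.8 0.7 0.1]
shift [-0.0004 -0.0022  0.0913] turn [0.03 0.04 0.03]
```

```bash
cat >> h.py <<'E'
from scipy.spatial.transform import Rotation as Ro
def wsnap(name):
    from bench import get_obs,snapshot
    o=get_obs();s=snapshot('wrist');s['p']=np.array(o['tcp_pos']);s['Rt']=Ro.from_euler('xyz',o['eef_rot'],degrees=True).as_matrix()
    cv2.imwrite('pics/%s.png'%name,s['pixels']);pickle.dump(s,open(name+'.pkl','wb'));return s
def wcast(s,uv,z):
    a=np.array([(uv[0]-s['cx'])/s['fx'],(uv[1]-s['cy'])/s['fy']]);r=np.linalg.norm(a)+1e-12
    d=np.r_[a/r*np.sin(r),np.cos(r)];M=np.array(s['mount'])
    c=s['p']+s['Rt']@M[:3,3];d=s['Rt']@M[:3,:3]@d
    return c+d*(z-c[2])/d[2]
E
python3 - <<'E'
from h import *
s=wsnap('w1')
for nm,lo,hi in(('yel',(22,150,110),(34,255,255)),('red',(0,200,90),(5,255,255))):
    for c in blobs(s['pixels'],lo,hi,(0,0,640,480),100)[:3]:
        M=cv2.moments(c);uv=(M['m10']/M['m00'],M['m01']/M['m00']);print(nm,np.round(uv),M['m00'],np.round(wcast(s,uv,.05)*1000,1))
E
python3 go.py 360 270 37 -1
```

```text
yel [253.  46.] 8292.5 [489.3 307.8  50. ]
yel [314. 247.] 635.0 [359.2 271.9  50. ]
yel [ 1. 68.] 130.0 [514.5 527.7  50. ]
red [508. 120.] 2612.0 [444.7 140.8  50. ]
red [315. 244.] 2440.0 [361.1 271.4  50. ]
clk 1.0 tcp [360.3 264.8 125. ] [179.7   0.2  -1.1] w 85.2 F [ 1.5 -2.6 -4.6]
shift [-0.0001 -0.0056  0.088 ] turn [ 0.27  0.22 -0.08]
```

View pics/w1.png

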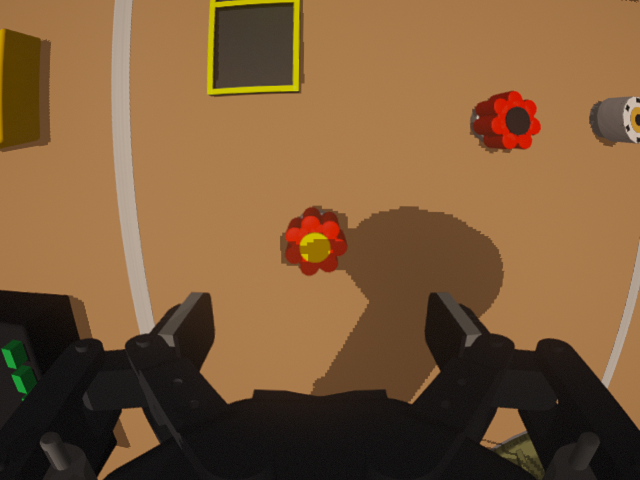

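Wrist view: yellow-cap knob at (315,247), centred between the fingers; cast gives (360,271), agreeing with the fixed views.

```bash
python3 -m handwheel '[[[0.085,0,0,0,0,0,0],[0.085,0,0,0.01,0,0,0],[0.085,0,0,0.03,0,0,0],[0.085,0,0,0.05,0,0,0],[0.085,0,0,0.065,0,0,0],[0.085,0,0,0.07,0,0,0],[0.085,0,0,0.07,0,0,0],[0.085,0,0,0.07,0,0,0]]]'; python3 go.py 360 271 37 -1
```

```text
clock: 1.8
tcp_pos: [0.3604, 0.2708, 0.0608]
eef_rot: [-180.0, -0.1, -1.0]
contact_force: [0.5, 0.6, -0.1]
gripper_width: 0.0852
clk 1.8 tcp [360.4 270.8  60.8] [-1.8e+02 -1.0e-01 -1.0e+00] w 85.2 F [ 0.5  0.6 -0.1]
shift [-0.0004 -0.0002  0.0238] turn [-0.04 -0.06  0.05]
```

Settled on target. Descend and grip.

```bash
python3 -m handwheel '[[[0.085,0,0,0.01,0,0,0],[0.085,0,0,0.02,0,0,0],[0.085,0,0,0.024,0,0,0],[0.085,0,0,0.024,0,0,0],[0.02,0,0,0.024,0,0,0],[0.02,0,0,0.024,0,0,0],[0.02,0,0,0.024,0,0,0],[0.02,0,0,0.024,0,0,0]]]' 50; python3 -m handwheel '[[[0.02,0,0,0,0,0,0],[0.02,0,0,0,0,0,0],[0.02,0,0,0,0,0,0],[0.02,0,0,-0.01,0,0,0],[0.02,0,0,-0.03,0,0,0],[0.02,0,0,-0.05,0,0,0],[0.02,0,0,-0.06,0,0,0],[0.02,0,0,-0.06,0,0,0]]]'; python3 go.py 573 313 100 -1
```

```text
clock: 2.6
tcp_pos: [0.3605, 0.2711, 0.0367]
eef_rot: [-179.9, -0.1, -1.0]
contact_force: [-2.1, 10.4, 14.5]
gripper_width: 0.0277
clock: 3.4
tcp_pos: [0.3602, 0.2707, 0.097]
eef_rot: [-179.9, -0.0, -1.0]
contact_force: [0.8, -0.4, 0.9]
gripper_width: 0.0199
clk 3.4 tcp [360.2 270.7  97. ] [-179.9   -0.    -1. ] w 19.9 F [ 0.8 -0.4  0.9]
shift [ 0.2121 -0.0459 -0.0028] turn [-0.09 -0.03  0.02]
```

The gripper closed to 20 mm, so it isn't holding the knob. Look.

Run:
```python
from h import *
s=wsnap('w2')
```

```text
(no output)
```

View pics/w2.png

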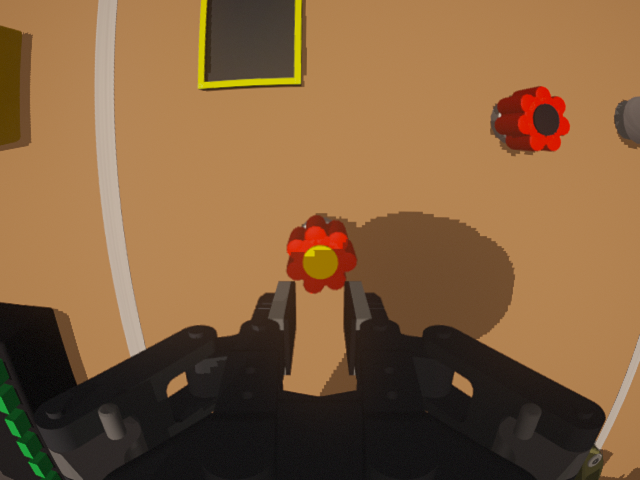

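Run:
```python
from h import *
from bench import snapshot,get_obs
f=lambda v:np.round(v*1000,1)
s=load('w2')
for nm,lo,hi in(('yel',(22,150,110),(34,255,255)),('red',(0,200,90),(5,255,255))):
    for c in blobs(s['pixels'],lo,hi,(270,200,380,310),100)[:3]:
        M=cv2.moments(c);uv=(M['m10']/M['m00'],M['m01']/M['m00']);print(nm,np.round(uv),M['m00'],f(wcast(s,uv,.05)))
# project TCP/tips
Mi=np.linalg.inv(np.array(s['mount']))
for p in((0,0,0),(0,.01,.022),(0,0,.022),(0.02,0,.022)):
    q=Mi[:3,:3]@np.array(p)+Mi[:3,3];th=np.arctan2(np.hypot(*q[:2]),q[2]);d=q[:2]/np.hypot(*q[:2]);print(p,np.round(d*th*s['fx']+[s['cx'],s['cy']],1))
t=snapshot('top');pickle.dump(t,open('top1.pkl','wb'))
sc=snapshot('scene');pickle.dump(sc,open('scene1.pkl','wb'))
for n,S,b in(('top',t,(155,270,250,345)),('scene',sc,(400,130,450,190))):
    for c in blobs(S['pixels'],(22,150,110),(34,255,255),b,5):
        M=cv2.moments(c);uv=(M['m10']/M['m00'],M['m01']/M['m00']);print(n,uv,f(cast(S,uv,.05)))
a=cv2.resize(sc['pixels'][60:260,340:540],None,fx=3,fy=3,interpolation=cv2.INTER_CUBIC)
cv2.imwrite('pics/c2.png',a)
```

```text
yel [320. 261.] 832.0 [359.2 271.3  50. ]
red [321. 258.] 3221.0 [361.3 270.9  50. ]
(0, 0, 0) [321.1 292.2]
(0, 0.01, 0.022) [340.8 275.1]
(0, 0, 0.022) [320.9 275.2]
(0.02, 0, 0.022) [321.  236.6]
top (178.5, 271.3657407407407) [467.6 303.1  50. ]
```

View pics/c2.png

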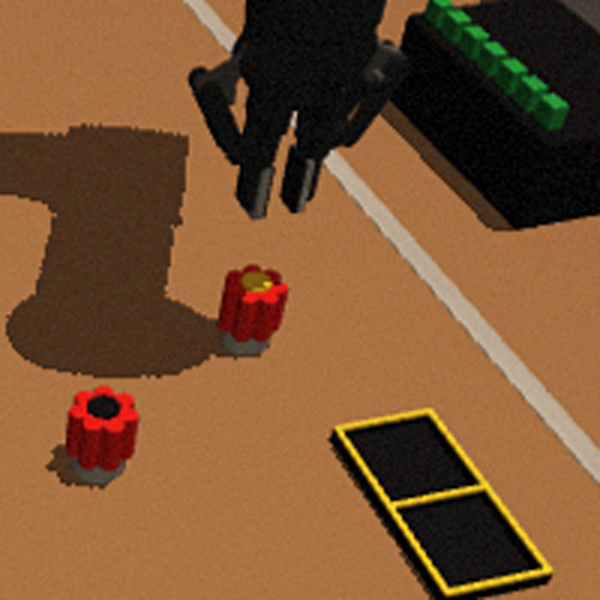

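```bash
python3 - <<'E'
from h import *
s=load('scene1');w=load('w2')
R=np.array(s['R']);t=np.array(s['t'])
def pr(X):
    q=R@X+t;return np.round([s['fx']*q[0]/q[2]+s['cx'],s['fy']*q[1]/q[2]+s['cy']],1)
print('tcp',w['p'])
for z in(.07,.075,.085,.095,.105,.115):print(z,pr(np.array([.360,.261,z])),pr(np.array([.360,.281,z])))
E
python3 - <<'E'
import cv2
a=cv2.imread('pics/w2.png')[190:400,220:420];b=cv2.resize(a,(571,600),interpolation=cv2.INTER_CUBIC)
cv2.imwrite('pics/c3.png',b)
E
```

```text
tcp [0.36019674 0.27071396 0.09703595]
0.07 [422.5 146. ] [431.9 144.2]
0.075 [422.9 143.8] [432.4 142.1]
0.085 [423.7 139.5] [433.3 137.7]
0.095 [424.6 135.1] [434.3 133.3]
0.105 [425.5 130.6] [435.2 128.9]
0.115 [426.4 126. ] [436.2 124.3]
```

View pics/c3.png

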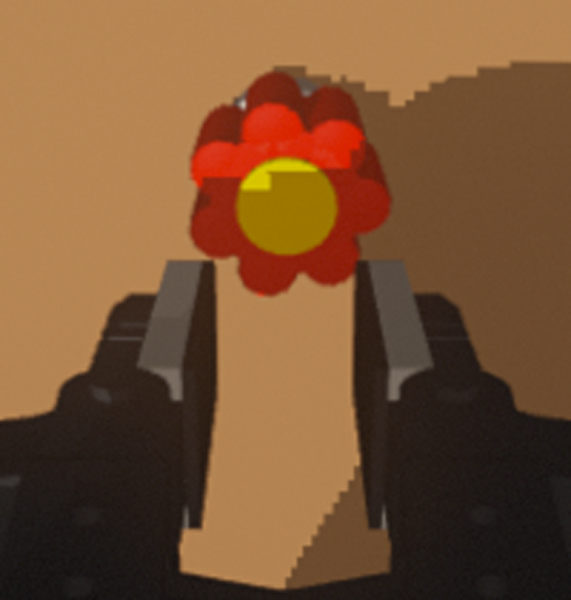

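The crop shows the knob unmoved and upright, with the pads' tips level with its front edge. Both views put the tips about 6–13 mm *behind* the TCP, not 22 mm ahead of it as stated, so the fingers only closed on the cap. I'll go by the pictures and descend about 30 mm deeper, watching the force.

```bash
python3 -m handwheel '[[[0.085,0,0,0,0,0,0],[0.085,0,0,0,0,0,0],[0.085,0,0,0,0,0,0],[0.085,0,0,0.01,0,0,0],[0.085,0,0,0.03,0,0,0],[0.085,0,0,0.05,0,0,0],[0.085,0,0,0.06,0,0,0],[0.085,0,0,0.06,0,0,0]]]' 40; python3 -m handwheel '[[[0.085,0,0,0.005,0,0,0],[0.085,0,0,0.012,0,0,0],[0.085,0,0,0.02,0,0,0],[0.085,0,0,0.026,0,0,0],[0.085,0,0,0.029,0,0,0],[0.085,0,0,0.029,0,0,0],[0.085,0,0,0.029,0,0,0],[0.085,0,0,0.029,0,0,0]]]'; python3 go.py 360 271 8 -1
```

```text
clock: 4.35
tcp_pos: [0.3594, 0.2692, 0.034]
eef_rot: [179.8, 0.1, -1.0]
contact_force: [-0.6, -0.2, 1.0]
gripper_width: 0.0849
clock: 5.15
tcp_pos: [0.3602, 0.2704, 0.0073]
eef_rot: [-180.0, -0.0, -1.0]
contact_force: [-0.0, 0.7, 0.4]
gripper_width: 0.0849
clk 5.2 tcp [360.2 270.4   7.3] [-180.   -0.   -1.] w 84.9 F [-0.   0.7  0.4]
shift [-0.0002 -0.0006 -0.0007] turn [-0.02 -0.02  0.02]
```

TCP 7 mm above the bed with no contact, which confirms it. Close.

```bash
python3 -m handwheel '[[[0.03,0,0,0,0,0,0],[0.03,0,0,0,0,0,0],[0.03,0,0,0,0,0,0],[0.03,0,0,0,0,0,0],[0.03,0,0,0,0,0,0],[0.03,0,0,0,0,0,0],[0.03,0,0,0,0,0,0],[0.03,0,0,0,0,0,0]]]' 40
python3 - <<'E'
from h import *
from bench import snapshot
w=wsnap('w3');s=snapshot('scene')['pixels']
a=cv2.resize(w['pixels'][150:400,200:440],(400,417),interpolation=cv2.INTER_CUBIC);b=cv2.resize(s[90:220,370:494],(398,417),interpolation=cv2.INTER_CUBIC)
cv2.imwrite('pics/c4.png',np.hstack([a,b]))
E
```

```text
clock: 5.95
tcp_pos: [0.3602, 0.2704, 0.0072]
eef_rot: [-180.0, -0.0, -1.0]
contact_force: [-0.3, 0.3, 3.0]
gripper_width: 0.0409
```

View pics/c4.png

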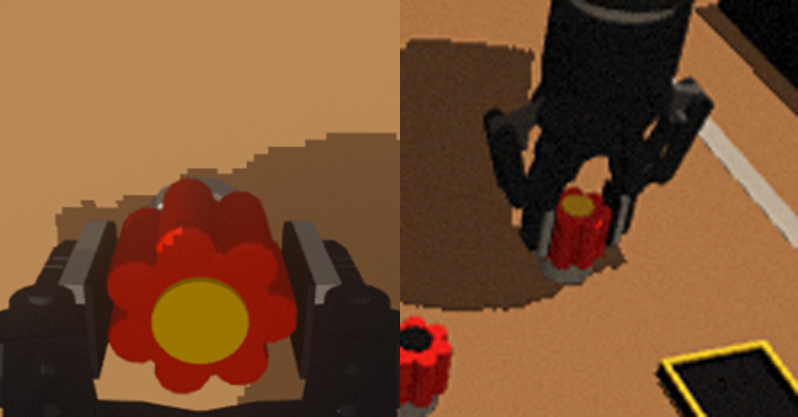

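The knob is gripped at 41 mm across, with the pads on the red body above the foot. Lift and carry to the far bay.

```bash
python3 -m handwheel '[[[0.03,0,0,-0.005,0,0,0],[0.03,0,0,-0.02,0,0,0],[0.03,0.01,-0.003,-0.04,0,0,0],[0.03,0.035,-0.01,-0.055,0,0,0],[0.03,0.065,-0.016,-0.06,0,0,0],[0.03,0.095,-0.023,-0.06,0,0,0],[0.03,0.125,-0.028,-0.06,0,0,0],[0.03,0.15,-0.034,-0.06,0,0,0]]]'; python3 -m handwheel '[[[0.03,0.02,-0.004,0,0,0,0],[0.03,0.04,-0.008,0,0,0,0],[0.03,0.055,-0.011,0,0,0,0],[0.03,0.062,-0.0125,0,0,0,0],[0.03,0.062,-0.0125,0,0,0,0],[0.03,0.062,-0.0125,0,0,0,0],[0.03,0.062,-0.0125,0,0,0,0],[0.03,0.062,-0.0125,0,0,0,0]]]'; python3 go.py 573 313 12.5 -1
```

```text
clock: 6.85
tcp_pos: [0.5115, 0.3011, 0.0658]
eef_rot: [179.9, 0.1, -1.0]
contact_force: [0.1, -0.6, 0.0]
gripper_width: 0.041
clock: 7.65
tcp_pos: [0.5724, 0.3132, 0.0673]
eef_rot: [-180.0, -0.0, -1.0]
contact_force: [0.5, -0.6, -1.1]
gripper_width: 0.0411
clk 7.7 tcp [572.4 313.2  67.3] [-180.   -0.   -1.] w 41.1 F [ 0.5 -0.6 -1.1]
shift [0.0006 0.0002 0.0548] turn [-0.01 -0.01  0.05]
```

```bash
python3 -m handwheel '[[[0.03,0,0,0.01,0,0,0],[0.03,0,0,0.025,0,0,0],[0.03,0,0,0.038,0,0,0],[0.03,0,0,0.048,0,0,0],[0.03,0,0,0.053,0,0,0],[0.03,0,0,0.0555,0,0,0],[0.03,0,0,0.0555,0,0,0],[0.03,0,0,0.0555,0,0,0]]]'; python3 -m handwheel '[[[0.065,0,0,0,0,0,0],[0.065,0,0,0,0,0,0],[0.065,0,0,0,0,0,0],[0.065,0,0,0,0,0,0],[0.065,0,0,-0.015,0,0,0],[0.065,0,0,-0.04,0,0,0],[0.065,0,0,-0.06,0,0,0],[0.065,0,0,-0.07,0,0,0]]]'; python3 go.py 446.4 129.6 80 -1
```

```text
clock: 8.45
tcp_pos: [0.5731, 0.3133, 0.0117]
eef_rot: [-180.0, -0.0, -1.0]
contact_force: [0.3, 0.1, -1.8]
gripper_width: 0.041
clock: 9.25
tcp_pos: [0.574, 0.3137, 0.0853]
eef_rot: [-179.9, -0.2, -1.0]
contact_force: [0.0, 0.6, 0.2]
gripper_width: 0.0647
clk 9.2 tcp [574.  313.7  85.3] [-179.9   -0.2   -1. ] w 64.7 F [0.  0.6 0.2]
shift [-0.1244  0.1863  0.0043] turn [-0.14 -0.21  0.03]
```

```bash
python3 -m handwheel '[[[0.085,-0.013,0.02,0,0,0,0],[0.085,-0.033,0.05,0,0,0,0],[0.085,-0.056,0.085,0,0,0,0],[0.085,-0.08,0.12,0,0,0,0],[0.085,-0.1,0.151,0,0,0,0],[0.085,-0.115,0.173,0,0,0,0],[0.085,-0.1235,0.186,0,0,0,0],[0.085,-0.1235,0.186,0,0,0,0]]]'; python3 -m handwheel '[[[0.085,0,0,0,0,0,0],[0.085,0,0,0.01,0,0,0],[0.085,0,0,0.025,0,0,0],[0.085,0,0,0.04,0,0,0],[0.085,0,0,0.055,0,0,0],[0.085,0,0,0.055,0,0,0],[0.085,0,0,0.055,0,0,0],[0.085,0,0,0.055,0,0,0]]]'; python3 go.py 446.4 129.6 7.5 -1
```

```text
clock: 10.05
tcp_pos: [0.4456, 0.1283, 0.0822]
eef_rot: [-179.9, -0.1, -1.0]
contact_force: [-0.0, 0.5, 0.1]
gripper_width: 0.0846
clock: 10.85
tcp_pos: [0.4465, 0.1294, 0.0268]
eef_rot: [180.0, -0.0, -1.0]
contact_force: [-0.2, -1.0, 0.2]
gripper_width: 0.085
clk 10.8 tcp [446.5 129.4  26.8] [180.  -0.  -1.] w 85.0 F [-0.2 -1.   0.2]
shift [-0.0001 -0.0002  0.0193] turn [ 0.01 -0.03  0.03]
```

```bash
python3 -m handwheel '[[[0.085,0,0,0.01,0,0,0],[0.085,0,0,0.0193,0,0,0],[0.085,0,0,0.0193,0,0,0],[0.03,0,0,0.0193,0,0,0],[0.03,0,0,0.0193,0,0,0],[0.03,0,0,0.0193,0,0,0],[0.03,0,0,0.0193,0,0,0],[0.03,0,0,0.0193,0,0,0]]]' 40;  python3 -m handwheel '[[[0.03,0,0,0,0,0,0],[0.03,0,0,0,0,0,0],[0.03,0,0,-0.005,0,0,0],[0.03,0,0,-0.02,0,0,0],[0.03,0,0,-0.04,0,0,0],[0.03,0,0,-0.055,0,0,0],[0.03,0,0,-0.06,0,0,0],[0.03,0,0,-0.06,0,0,0]]]'; python3 go.py 503 314.3 68 -1
```

```text
clock: 11.65
tcp_pos: [0.4466, 0.1295, 0.0078]
eef_rot: [-180.0, -0.1, -1.0]
contact_force: [-0.4, 0.6, 2.7]
gripper_width: 0.041
clock: 12.45
tcp_pos: [0.4461, 0.1293, 0.0672]
eef_rot: [-180.0, -0.0, -1.0]
contact_force: [-0.2, -0.5, -2.5]
gripper_width: 0.041
clk 12.4 tcp [446.1 129.3  67.2] [-180.   -0.   -1.] w 41.0 F [-0.2 -0.5 -2.5]
shift [ 0.0537 -0.1859 -0.0008] turn [-0.02 -0.    0.01]
```

```bash
python3 -m handwheel '[[[0.03,0.005,-0.018,0,0,0,0],[0.03,0.013,-0.045,0,0,0,0],[0.03,0.023,-0.08,0,0,0,0],[0.03,0.033,-0.115,0,0,0,0],[0.03,0.042,-0.147,0,0,0,0],[0.03,0.049,-0.17,0,0,0,0],[0.03,0.053,-0.183,0,0,0,0],[0.03,0.0535,-0.1855,0,0,0,0]]]'; python3 -m handwheel '[[[0.03,0,0,0,0,0,0],[0.03,0,0,0,0,0,0],[0.03,0,0,0.01,0,0,0],[0.03,0,0,0.025,0,0,0],[0.03,0,0,0.04,0,0,0],[0.03,0,0,0.045,0,0,0],[0.03,0,0,0.045,0,0,0],[0.03,0,0,0.045,0,0,0]]]'; python3 go.py 503 314.3 12 -1
```

```text
clock: 13.25
tcp_pos: [0.5024, 0.3142, 0.0654]
eef_rot: [179.9, 0.1, -0.9]
contact_force: [0.2, -0.1, -1.8]
gripper_width: 0.0412
clock: 14.05
tcp_pos: [0.503, 0.3138, 0.0222]
eef_rot: [180.0, -0.0, -1.0]
contact_force: [-0.0, 0.3, -1.3]
gripper_width: 0.0409
clk 14.1 tcp [503.  313.8  22.2] [180.  -0.  -1.] w 40.9 F [-0.   0.3 -1.3]
shift [-0.     -0.0005  0.0102] turn [ 0.01 -0.02  0.03]
```

```bash
python3 -m handwheel '[[[0.03,0,0,0.006,0,0,0],[0.03,0,0,0.0102,0,0,0],[0.03,0,0,0.0102,0,0,0],[0.03,0,0,0.0102,0,0,0],[0.065,0,0,0.0102,0,0,0],[0.065,0,0,0.0102,0,0,0],[0.065,0,0,0.0102,0,0,0],[0.065,0,0,0.0102,0,0,0]]]'; python3 -m handwheel '[[[0.065,0,0,-0.01,0,0,0],[0.065,0,0,-0.025,0,0,0],[0.065,0,0,-0.045,0,0,0],[0.065,0,0,-0.06,0,0,0],[0.065,-0.005,0.03,-0.07,0,0,0],[0.065,-0.008,0.065,-0.07,0,0,0],[0.065,-0.01,0.1,-0.07,0,0,0],[0.065,-0.012,0.13,-0.07,0,0,0]]]'; python3 go.py 462 4.4 82 -17
python3 - <<'E'
from h import *
from bench import snapshot
for n in('top','scene'):
    s=snapshot(n);pickle.dump(s,open(n+'2.pkl','wb'))
    cv2.imwrite(f'pics/{n}2.png',s['pixels'])
a=cv2.resize(load('scene2')['pixels'][160:280,420:540],(400,400),interpolation=cv2.INTER_CUBIC);b=cv2.resize(load('top2')['pixels'][190:290,130:230],(400,400),interpolation=cv2.INTER_CUBIC)
cv2.imwrite('pics/c5.png',np.hstack([a,b]))
E
```

```text
clock: 14.85
tcp_pos: [0.5029, 0.3138, 0.012]
eef_rot: [180.0, -0.0, -1.0]
contact_force: [0.5, -0.5, -0.5]
gripper_width: 0.0651
clock: 15.65
tcp_pos: [0.4886, 0.1828, 0.0834]
eef_rot: [-179.9, -0.1, -1.0]
contact_force: [-0.8, -0.1, 0.8]
gripper_width: 0.0651
clk 15.7 tcp [488.6 182.8  83.4] [-1.799e+02 -1.000e-01 -1.000e+00] w 65.1 F [-0.8 -0.1  0.8]
shift [-0.0236  0.1789  0.0012] turn [-0.07 -0.07 16.03]
```

View pics/c5.png

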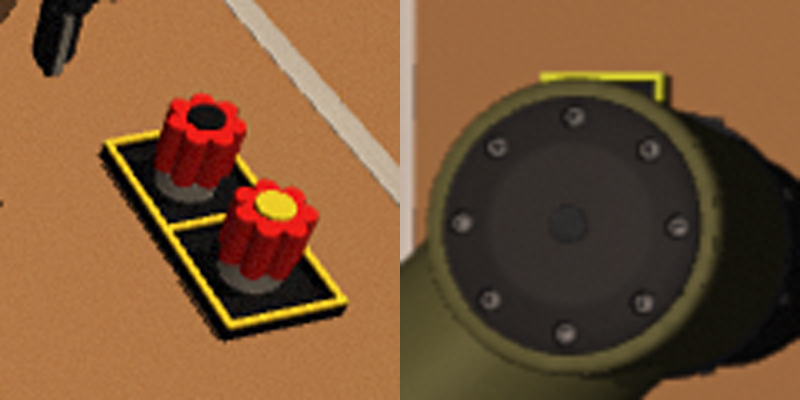

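Both knobs are upright, one per bay. Next, the silver chuck.

```bash
python3 -m handwheel '[[[0.085,-0.002,0.018,0,0,0,2],[0.085,-0.006,0.045,0,0,0,4],[0.085,-0.01,0.075,0,0,0,7],[0.085,-0.014,0.108,0,0,0,10],[0.085,-0.018,0.14,0,0,0,13],[0.085,-0.021,0.163,0,0,0,15],[0.085,-0.0235,0.177,0,0,0,16],[0.085,-0.0238,0.1795,0,0,0,16]]]' 80; python3 -m handwheel '[[[0.085,0,0,0,0,0,0],[0.085,0,0,0,0,0,0],[0.085,0,0,0,0,0,0],[0.085,0,0,0,0,0,0],[0.085,0,0,0,0,0,0],[0.085,0,0,0,0,0,0],[0.085,0,0,0,0,0,0],[0.085,0,0,0,0,0,0]]]'
python3 - <<'E'
from h import *
s=wsnap('w4')
for nm,lo,hi in(('brass',(10,150,120),(24,255,255)),('white',(0,0,120),(180,60,255)),('cr',(14,50,140),(28,150,255))):
    for c in blobs(s['pixels'],lo,hi,(240,150,400,330),60)[:5]:
        M=cv2.moments(c);uv=(M['m10']/M['m00'],M['m01']/M['m00']);print(nm,np.round(uv),M['m00'],np.round(wcast(s,uv,.05)*1000,1))
E
python3 go.py 462 4.4 8 -17
```

```text
clock: 16.55
tcp_pos: [0.4617, 0.004, 0.0824]
eef_rot: [-180.0, -0.0, -17.1]
contact_force: [0.7, 0.7, -0.2]
gripper_width: 0.0848
clock: 17.35
tcp_pos: [0.4617, 0.005, 0.0819]
eef_rot: [180.0, 0.0, -17.0]
contact_force: [0.3, 0.8, -0.7]
gripper_width: 0.0849
brass [320. 269.] 1137.5 [461.4   5.7  50. ]
white [320. 266.] 3444.5 [463.3   5.   50. ]
cr [298. 215.] 14911.5 [492.6   7.6  50. ]
clk 17.4 tcp [461.7   4.9  81.9] [180.  -0. -17.] w 84.7 F [-0.9 -1.  -1. ]
shift [0.0004 0.0004 0.0739] turn [ 0.01 -0.    0.02]
```

Centred. Descend, grip and lift.

```bash
python3 -m handwheel '[[[0.085,0,0,0.01,0,0,0],[0.085,0,0,0.025,0,0,0],[0.085,0,0,0.04,0,0,0],[0.085,0,0,0.055,0,0,0],[0.085,0,0,0.068,0,0,0],[0.085,0,0,0.074,0,0,0],[0.085,0,0,0.074,0,0,0],[0.085,0,0,0.074,0,0,0]]]' 80; python3 -m handwheel '[[[0.03,0,0,0,0,0,0],[0.03,0,0,0,0,0,0],[0.03,0,0,0,0,0,0],[0.03,0,0,0,0,0,0],[0.03,0,0,0,0,0,0],[0.03,0,0,0,0,0,0],[0.03,0,0,0,0,0,0],[0.03,0,0,0,0,0,0]]]' 80; python3 -m handwheel '[[[0.03,0,0,-0.005,0,0,0],[0.03,0,0,-0.02,0,0,0],[0.03,0,0,-0.04,0,0,0],[0.03,0,0,-0.06,0,0,0],[0.03,0,0,-0.075,0,0,0],[0.03,0,0,-0.08,0,0,0],[0.03,0,0,-0.08,0,0,0],[0.03,0,0,-0.08,0,0,0]]]' ; python3 go.py 601.3 -308.9 88 -17
```

```text
clock: 18.2
tcp_pos: [0.462, 0.0049, 0.0083]
eef_rot: [180.0, -0.0, -17.0]
contact_force: [-0.2, 0.2, 0.3]
gripper_width: 0.0854
clock: 19.0
tcp_pos: [0.4623, 0.0049, 0.0087]
eef_rot: [-180.0, -0.1, -17.0]
contact_force: [-0.5, -1.2, 4.8]
gripper_width: 0.0376
clock: 19.8
tcp_pos: [0.4611, 0.0049, 0.0866]
eef_rot: [180.0, 0.1, -17.0]
contact_force: [0.3, -0.3, -3.2]
gripper_width: 0.0381
clk 19.8 tcp [461.1   4.9  86.6] [ 1.8e+02  1.0e-01 -1.7e+01] w 38.1 F [ 0.3 -0.3 -3.2]
shift [ 0.2258  0.2591 -0.0016] turn [0.04 0.1  0.01]
```

```bash
python3 -m handwheel '[[[0.03,0.008,0.009,0,0,0,0],[0.03,0.022,0.025,0,0,0,0],[0.03,0.042,0.048,0,0,0,0],[0.03,0.062,0.071,0,0,0,0],[0.03,0.082,0.094,0,0,0,0],[0.03,0.102,0.118,0,0,0,0],[0.03,0.122,0.141,0,0,0,0],[0.03,0.142,0.164,0,0,0,0]]]'; python3 -m handwheel '[[[0.03,0.02,0.023,0,0,0,0],[0.03,0.04,0.046,0,0,0,0],[0.03,0.06,0.069,0,0,0,0],[0.03,0.074,0.085,0,0,0,0],[0.03,0.081,0.093,0,0,0,0],[0.03,0.083,0.0953,0,0,0,0],[0.03,0.083,0.0953,0,0,0,0],[0.03,0.083,0.0953,0,0,0,0]]]';  python3 go.py 601.3 -308.9 13 -17
```

```text
clock: 20.6
tcp_pos: [0.5495, -0.1954, 0.0866]
eef_rot: [180.0, 0.1, -17.0]
contact_force: [0.1, 0.6, -1.8]
gripper_width: 0.0375
clock: 21.4
tcp_pos: [0.601, -0.308, 0.0879]
eef_rot: [-180.0, 0.0, -16.9]
contact_force: [-0.4, -0.0, -2.1]
gripper_width: 0.0381
clk 21.4 tcp [ 601.  -308.    87.9] [-180.     0.   -16.9] w 38.1 F [-0.4 -0.  -2.1]
shift [0.0005 0.0008 0.0749] turn [-0.01  0.01  0.06]
```

```bash
python3 -m handwheel '[[[0.03,0,0,0.01,0,0,0],[0.03,0,0,0.028,0,0,0],[0.03,0,0,0.046,0,0,0],[0.03,0,0,0.06,0,0,0],[0.03,0,0,0.068,0,0,0],[0.03,0,0,0.0745,0,0,0],[0.03,0,0,0.0752,0,0,0],[0.03,0,0,0.0752,0,0,0]]]'; python3 -m handwheel '[[[0.065,0,0,0,0,0,0],[0.065,0,0,0,0,0,0],[0.065,0,0,0,0,0,0],[0.065,0,0,0,0,0,0],[0.065,0,0,-0.015,0,0,0],[0.065,0,0,-0.04,0,0,0],[0.065,0,0,-0.06,0,0,0],[0.065,0,0,-0.07,0,0,0]]]'; python3 go.py 447.2 -128.5 83 -17
```

```text
clock: 22.2
tcp_pos: [0.6015, -0.3088, 0.0132]
eef_rot: [180.0, -0.0, -17.0]
contact_force: [0.5, 0.2, -3.3]
gripper_width: 0.0382
clock: 23.0
tcp_pos: [0.6024, -0.3094, 0.0867]
eef_rot: [180.0, -0.3, -17.0]
contact_force: [0.2, -0.1, 0.2]
gripper_width: 0.0648
clk 23.0 tcp [ 602.4 -309.4   86.7] [180.   -0.3 -17. ] w 64.8 F [ 0.2 -0.1  0.2]
shift [-0.2012 -0.1277  0.0027] turn [ 0.04 -0.26  0.03]
```

```bash
python3 -m handwheel '[[[0.085,-0.02,-0.013,0,0,0,0],[0.085,-0.05,-0.032,0,0,0,0],[0.085,-0.085,-0.054,0,0,0,0],[0.085,-0.12,-0.076,0,0,0,0],[0.085,-0.155,-0.099,0,0,0,0],[0.085,-0.183,-0.1165,0,0,0,0],[0.085,-0.198,-0.126,0,0,0,0],[0.085,-0.2002,-0.1274,0,0,0,0]]]'; python3 -m handwheel '[[[0.085,0,0,0,0,0,0],[0.085,0,0,0,0,0,0],[0.085,0,0,0,0,0,0],[0.085,0,0,0,0,0,0],[0.085,0,0,0,0,0,0],[0.085,0,0,0,0,0,0],[0.085,0,0,0,0,0,0],[0.085,0,0,0,0,0,0]]]'
python3 - <<'E'
from h import *
s=wsnap('w5')
for c in blobs(s['pixels'],(10,150,90),(24,255,255),(240,150,400,330),60)[:5]:
        M=cv2.moments(c);uv=(M['m10']/M['m00'],M['m01']/M['m00']);print(np.round(uv),M['m00'],np.round(wcast(s,uv,.05)*1000,1))
# stop-block
for c in blobs(s['pixels'],(14,50,120),(30,170,255),(0,0,640,480),300)[:5]:
    M=cv2.moments(c);print('cream',np.round((M['m10']/M['m00'],M['m01']/M['m00'])),M['m00'])
E
python3 go.py 447.2 -128.5 8.5 -17
```

```text
clock: 23.8
tcp_pos: [0.4464, -0.1273, 0.0836]
eef_rot: [-179.9, -0.1, -16.9]
contact_force: [0.4, 0.0, 0.2]
gripper_width: 0.0853
clock: 24.6
tcp_pos: [0.4469, -0.1285, 0.0827]
eef_rot: [180.0, 0.0, -17.0]
contact_force: [0.1, 0.4, -0.5]
gripper_width: 0.0851
[318. 267.] 1209.0 [ 447.6 -127.2   50. ]
cream [446. 147.] 98732.0
cream [ 95. 207.] 59721.0
cream [95. 40.] 6522.0
cream [512. 441.] 2226.0
cream [126. 441.] 2225.5
clk 24.6 tcp [ 446.9 -128.5   82.7] [180.  -0. -17.] w 84.9 F [-0.2 -0.5  0.5]
shift [ 0.0003 -0.0001  0.0742] turn [ 0.01 -0.    0.02]
```

View pics/w5.png

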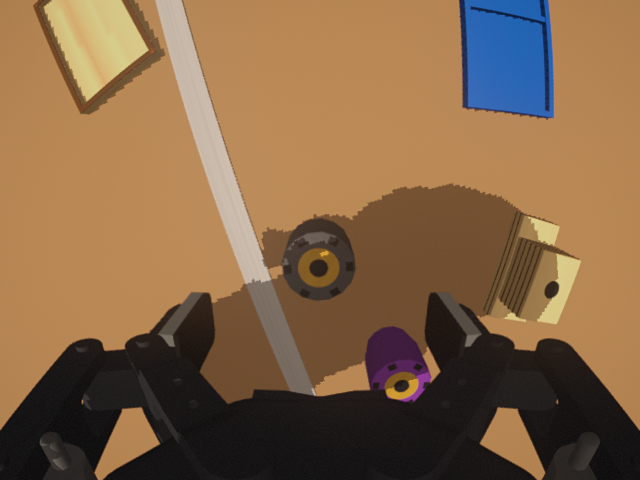

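Run:
```python
from h import *
s=load('w5');p=wcast(s,(402,384),.05);t=load('top0')
q=cast(t,(396.3,319.3),.05)
for a in(p,q): print(np.round(a*1000,1),'tool',np.round(s['Rt'].T@(a-s['p'])*1000,1))
```

```text
[ 357.6 -154.4   50. ] tool [-77.9  50.9  32.7]
[ 357.2 -155.4   50. ] tool [-77.9  52.   32.7]
```

Purple is 78 mm behind the tool, so it's clear. Grip the dark chuck.

```bash
python3 -m handwheel '[[[0.085,0,0,0.01,0,0,0],[0.085,0,0,0.025,0,0,0],[0.085,0,0,0.04,0,0,0],[0.085,0,0,0.055,0,0,0],[0.085,0,0,0.068,0,0,0],[0.085,0,0,0.074,0,0,0],[0.085,0,0,0.074,0,0,0],[0.085,0,0,0.074,0,0,0]]]' 80; python3 -m handwheel '[[[0.03,0,0,0,0,0,0],[0.03,0,0,0,0,0,0],[0.03,0,0,0,0,0,0],[0.03,0,0,0,0,0,0],[0.03,0,0,0,0,0,0],[0.03,0,0,0,0,0,0],[0.03,0,0,0,0,0,0],[0.03,0,0,0,0,0,0]]]' 80; python3 -m handwheel '[[[0.03,0,0,-0.005,0,0,0],[0.03,0,0,-0.02,0,0,0],[0.03,0,0,-0.04,0,0,0],[0.03,0,0,-0.06,0,0,0],[0.03,0,0,-0.075,0,0,0],[0.03,0,0,-0.08,0,0,0],[0.03,0,0,-0.08,0,0,0],[0.03,0,0,-0.08,0,0,0]]]' ; python3 go.py 534.3 -288.5 88 -17
```

```text
clock: 25.45
tcp_pos: [0.4472, -0.1286, 0.0091]
eef_rot: [180.0, -0.0, -17.0]
contact_force: [0.2, 0.6, 0.7]
gripper_width: 0.0853
clock: 26.25
tcp_pos: [0.4476, -0.1284, 0.0095]
eef_rot: [-180.0, -0.1, -17.0]
contact_force: [1.0, 2.4, 5.9]
gripper_width: 0.0379
clock: 27.05
tcp_pos: [0.4463, -0.1283, 0.0875]
eef_rot: [180.0, 0.1, -17.0]
contact_force: [-0.0, 0.7, -2.3]
gripper_width: 0.0378
clk 27.1 tcp [ 446.3 -128.3   87.5] [ 1.8e+02  1.0e-01 -1.7e+01] w 37.8 F [-0.   0.7 -2.3]
shift [ 0.131   0.1275 -0.0008] turn [0.01 0.11 0.01]
```

```bash
python3 -m handwheel '[[[0.03,0.01,0.01,0,0,0,0],[0.03,0.03,0.029,0,0,0,0],[0.03,0.053,0.052,0,0,0,0],[0.03,0.077,0.075,0,0,0,0],[0.03,0.1,0.098,0,0,0,0],[0.03,0.118,0.116,0,0,0,0],[0.03,0.128,0.126,0,0,0,0],[0.03,0.1301,0.1276,0,0,0,0]]]'; python3 -m handwheel '[[[0.03,0,0,0,0,0,0],[0.03,0,0,0,0,0,0],[0.03,0,0,0.01,0,0,0],[0.03,0,0,0.025,0,0,0],[0.03,0,0,0.045,0,0,0],[0.03,0,0,0.06,0,0,0],[0.03,0,0,0.065,0,0,0],[0.03,0,0,0.065,0,0,0]]]'; python3 go.py 534.3 -288.5 14 -17
```

```text
clock: 27.85
tcp_pos: [0.5335, -0.2895, 0.0864]
eef_rot: [180.0, 0.2, -17.1]
contact_force: [-0.8, 0.9, -2.6]
gripper_width: 0.0382
clock: 28.65
tcp_pos: [0.5334, -0.2883, 0.0225]
eef_rot: [180.0, 0.1, -17.0]
contact_force: [-0.6, 1.2, -2.8]
gripper_width: 0.038
clk 28.6 tcp [ 533.4 -288.3   22.5] [ 1.8e+02  1.0e-01 -1.7e+01] w 38.0 F [-0.6  1.2 -2.8]
shift [ 0.001  -0.      0.0085] turn [0.02 0.12 0.03]
```

```bash
python3 -m handwheel '[[[0.03,0,0,0.005,0,0,0],[0.03,0,0,0.0088,0,0,0],[0.03,0,0,0.0088,0,0,0],[0.03,0,0,0.0088,0,0,0],[0.065,0,0,0.0088,0,0,0],[0.065,0,0,0.0088,0,0,0],[0.065,0,0,0.0088,0,0,0],[0.065,0,0,0.0088,0,0,0]]]'; python3 -m handwheel '[[[0.065,0,0,-0.01,0,0,0],[0.065,0,0,-0.025,0,0,0],[0.065,0,0,-0.045,0,0,0],[0.065,0,0,-0.065,0,0,0],[0.065,0,0,-0.085,0,0,0],[0.065,-0.02,0,-0.095,0,0,0],[0.065,-0.045,0,-0.1,0,0,0],[0.065,-0.07,0,-0.1,0,0,0]]]'; python3 go.py 388.5 -264 120 -17
```

```text
clock: 29.45
tcp_pos: [0.5344, -0.2886, 0.0154]
eef_rot: [180.0, -0.0, -17.0]
contact_force: [-0.8, -0.5, -0.2]
gripper_width: 0.0648
clock: 30.25
tcp_pos: [0.4672, -0.2682, 0.1177]
eef_rot: [180.0, -0.2, -17.0]
contact_force: [0.1, -0.1, 0.6]
gripper_width: 0.0651
clk 30.2 tcp [ 467.2 -268.2  117.7] [180.   -0.2 -17. ] w 65.1 F [ 0.1 -0.1  0.6]
shift [-0.0765  0.0189 -0.0025] turn [ 0.02 -0.2   0.02]
```

```bash
python3 -m handwheel '[[[0.085,-0.01,0.002,0,0,0,0],[0.085,-0.03,0.007,0,0,0,0],[0.085,-0.05,0.012,0,0,0,0],[0.085,-0.067,0.016,0,0,0,0],[0.085,-0.0765,0.019,0,0,0,0],[0.085,-0.0765,0.019,0,0,0,0],[0.085,-0.0765,0.019,0,0,0,0],[0.085,-0.0765,0.019,0,0,0,0]]]' 60
python3 - <<'E'
from h import *
s=wsnap('w6')
im=s['pixels'][160:360,200:440];cv2.imwrite('pics/c6.png',cv2.resize(im,(720,600),interpolation=cv2.INTER_CUBIC))
E
python3 go.py 388.5 -264 120 -17
```

```text
clock: 31.05
tcp_pos: [0.389, -0.2639, 0.1149]
eef_rot: [180.0, 0.0, -17.0]
contact_force: [-0.2, -0.9, -0.4]
gripper_width: 0.0849
clk 31.1 tcp [ 388.9 -263.9  114.9] [180.   0. -17.] w 84.6 F [-0.5  0.5  0.6]
shift [-0.0004  0.0002 -0.0051] turn [0.01 0.02 0.03]
```

View pics/c6.png

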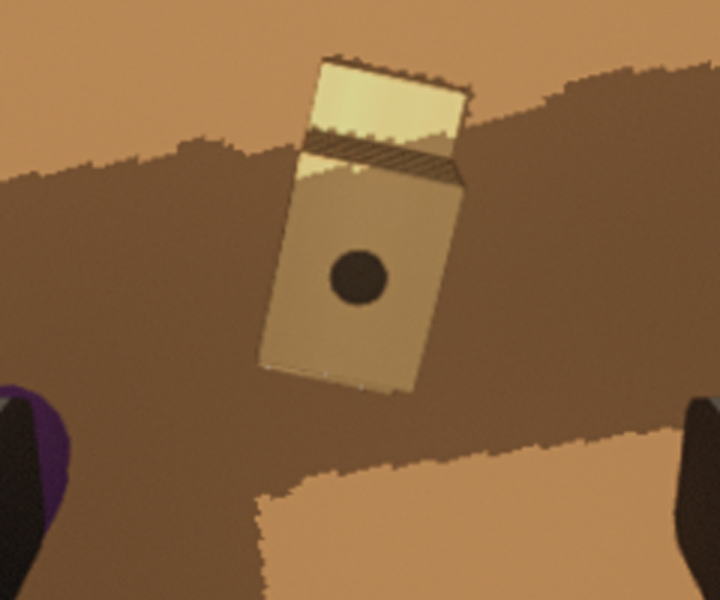

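Crop: top-face corners at (300,152), (463,187), (412,391), (260,366), hole at (358,277); purple is at the far left, clear of the jaws by over 30 mm.

Run:
```python
from h import *
s=load('w6')
g=lambda u,v:wcast(s,(200+u/3,160+v/3),.05)[:2]*1000
a,b,c,d,h=[g(*p) for p in((300,152),(463,187),(412,391),(260,366),(358,277))]
n=np.linalg.norm
print('hole',h,'mean',(a+b+c+d)/4,'sides',n(a-b),n(b-c),n(c-d),n(d-a))
l=(a+b-c-d);print('long dir',np.degrees(np.arctan2(l[1],l[0])), [np.degrees(np.arctan2(*(x[::-1]))) for x in (a-d,b-c)])
p=wcast(s,(200+20/3,160+440/3),.05);print(p)
```

```text
hole [ 388.01452832 -262.75217378] mean [ 387.97331432 -262.83213489] sides 33.402169674361794 45.16263639217075 32.55421436614682 46.477226362526125
long dir -28.73289104229062 [np.float64(-28.2009914618667), np.float64(-29.2802735723987)]
[ 0.3733196  -0.17961184  0.05      ]
```

```bash
python3 -m handwheel '[[[0.085,0,0,0,0,0,4],[0.085,0,0,0.01,0,0,8],[0.085,-0.0005,-0.0005,0.03,0,0,11.7],[0.085,-0.0005,-0.0005,0.045,0,0,11.7],[0.085,-0.0005,-0.0005,0.055,0,0,11.7],[0.085,-0.0005,-0.0005,0.06,0,0,11.7],[0.085,-0.0005,-0.0005,0.06,0,0,11.7],[0.085,-0.0005,-0.0005,0.06,0,0,11.7]]]' 60; python3 go.py 388.2 -263.3 8 -28.7
```

```text
clock: 31.9
tcp_pos: [0.3885, -0.2635, 0.0556]
eef_rot: [180.0, -0.1, -28.6]
contact_force: [-0.3, -0.0, 0.6]
gripper_width: 0.0851
clk 31.9 tcp [ 388.5 -263.5   55.6] [ 1.80e+02 -1.00e-01 -2.86e+01] w 85.1 F [-0.3 -0.   0.6]
shift [-0.0004 -0.      0.0476] turn [ 0.01 -0.06  0.05]
```

```bash
python3 -m handwheel '[[[0.085,0,0,0.01,0,0,0],[0.085,0,0,0.022,0,0,0],[0.085,0,0,0.034,0,0,0],[0.085,0,0,0.044,0,0,0],[0.085,0,0,0.0475,0,0,0],[0.085,0,0,0.0475,0,0,0],[0.03,0,0,0.0475,0,0,0],[0.03,0,0,0.0475,0,0,0]]]' 50; python3 -m handwheel '[[[0.025,0,0,0,0,0,0],[0.025,0,0,0,0,0,0],[0.025,0,0,0,0,0,0],[0.025,0,0,0,0,0,0],[0.025,0,0,0,0,0,0],[0.025,0,0,0,0,0,0],[0.025,0,0,0,0,0,0],[0.025,0,0,0,0,0,0]]]' 50; python3 -m handwheel '[[[0.025,0,0,-0.005,0,0,0],[0.025,0,0,-0.02,0,0,0],[0.025,0,0,-0.045,0,0,0],[0.025,0,0,-0.07,0,0,0],[0.025,0,0,-0.085,0,0,0],[0.025,0,0,-0.09,0,0,0],[0.025,0,0,-0.09,0,0,0],[0.025,0,0,-0.09,0,0,0]]]' ; python3 go.py 649 -19.8 98 13
```

```text
clock: 32.7
tcp_pos: [0.3885, -0.2634, 0.0081]
eef_rot: [-180.0, -0.1, -28.7]
contact_force: [0.0, 0.7, -0.3]
gripper_width: 0.0588
clock: 33.5
tcp_pos: [0.3885, -0.2634, 0.008]
eef_rot: [180.0, -0.1, -28.7]
contact_force: [-0.6, 0.6, 5.2]
gripper_width: 0.0332
clock: 34.3
tcp_pos: [0.3875, -0.2629, 0.0959]
eef_rot: [180.0, 0.1, -28.7]
contact_force: [-0.3, 0.1, -1.2]
gripper_width: 0.0335
clk 34.3 tcp [ 387.5 -262.9   95.9] [ 1.80e+02  1.00e-01 -2.87e+01] w 33.5 F [-0.3  0.1 -1.2]
shift [ 0.1128 -0.3388 -0.0023] turn [-4.000e-02  1.200e-01 -4.169e+01]
```

```bash
python3 -m handwheel '[[[0.025,0.004,-0.012,0,0,0,-2],[0.025,0.012,-0.034,0,0,0,-5],[0.025,0.022,-0.064,0,0,0,-9],[0.025,0.033,-0.098,0,0,0,-13],[0.025,0.044,-0.132,0,0,0,-18],[0.025,0.055,-0.166,0,0,0,-22],[0.025,0.064,-0.192,0,0,0,-25],[0.025,0.068,-0.205,0,0,0,-26]]]'; python3 -m handwheel '[[[0.025,0,0,0,0,0,0],[0.025,0,0,0,0,0,0],[0.025,0,0,0,0,0,0],[0.025,0,0,0,0,0,0],[0.025,0,0,0,0,0,0],[0.025,0,0,0,0,0,0],[0.025,0,0,0,0,0,0],[0.025,0,0,0,0,0,0]]]'; python3 go.py 649 -19.8 98 13
```

```text
clock: 35.1
tcp_pos: [0.5471, -0.1139, 0.0958]
eef_rot: [180.0, 0.1, -2.4]
contact_force: [-0.7, -0.7, -1.1]
gripper_width: 0.0334
clock: 35.9
tcp_pos: [0.5461, -0.1161, 0.0975]
eef_rot: [180.0, -0.0, -2.7]
contact_force: [-0.7, 0.1, -1.1]
gripper_width: 0.0331
clk 35.9 tcp [ 546.1 -116.1   97.5] [180.   -0.   -2.7] w 33.1 F [-0.7  0.1 -1.1]
shift [ 0.0983 -0.1011 -0.0005] turn [ 0.000e+00 -1.000e-02 -1.569e+01]
```

```bash
python3 -m handwheel '[[[0.025,0.01,-0.01,0,0,0,-2],[0.025,0.03,-0.031,0,0,0,-5],[0.025,0.055,-0.057,0,0,0,-9],[0.025,0.078,-0.08,0,0,0,-13],[0.025,0.092,-0.095,0,0,0,-15],[0.025,0.0983,-0.1011,0,0,0,-15.7],[0.025,0.0983,-0.1011,0,0,0,-15.7],[0.025,0.0983,-0.1011,0,0,0,-15.7]]]'; python3 -m handwheel '[[[0.025,0,0,0,0,0,0],[0.025,0,0,0.015,0,0,0],[0.025,0,0,0.035,0,0,0],[0.025,0,0,0.055,0,0,0],[0.025,0,0,0.065,0,0,0],[0.025,0,0,0.065,0,0,0],[0.025,0,0,0.065,0,0,0],[0.025,0,0,0.065,0,0,0]]]'; python3 go.py 649 -19.8 12.5 13
python3 - <<'E'
from h import *
from bench import snapshot
w=wsnap('w7');s=snapshot('scene');cv2.imwrite('pics/scene3.png',s['pixels'])
a=cv2.resize(w['pixels'][60:440,130:510],(400,400),interpolation=cv2.INTER_AREA);b=cv2.resize(s['pixels'][230:390,250:410],(400,400),interpolation=cv2.INTER_CUBIC)
cv2.imwrite('pics/c7.png',np.hstack([a,b]))
E
```

```text
clock: 36.7
tcp_pos: [0.6488, -0.0199, 0.0973]
eef_rot: [180.0, 0.0, 13.0]
contact_force: [-0.3, -0.0, 0.1]
gripper_width: 0.0333
clock: 37.5
tcp_pos: [0.6498, -0.0197, 0.0339]
eef_rot: [180.0, -0.1, 13.0]
contact_force: [-0.6, 0.5, 0.7]
gripper_width: 0.0331
clk 37.5 tcp [649.8 -19.7  33.9] [ 1.8e+02 -1.0e-01  1.3e+01] w 33.1 F [-0.6  0.5  0.7]
shift [-0.0009 -0.0001  0.0214] turn [ 0.03 -0.12  0.02]
```

View pics/c7.png

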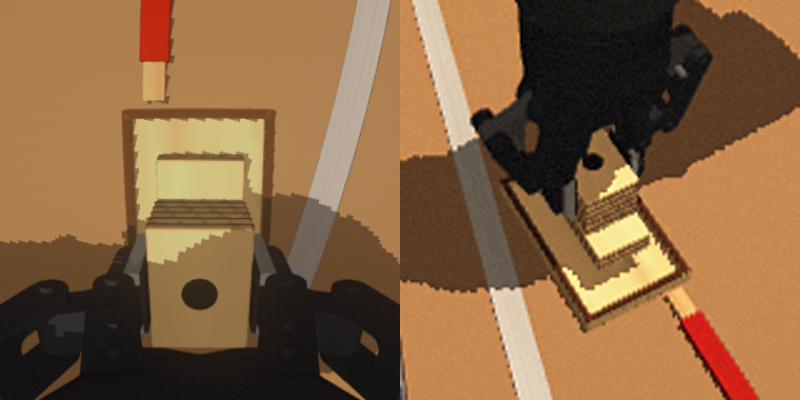

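The block is square with the tray and centred in it. Lower, release, retreat.

```bash
python3 -m handwheel '[[[0.025,0,0,0.007,0,0,0],[0.025,0,0,0.014,0,0,0],[0.025,0,0,0.019,0,0,0],[0.025,0,0,0.0216,0,0,0],[0.025,0,0,0.0216,0,0,0],[0.025,0,0,0.0216,0,0,0],[0.055,0,0,0.0216,0,0,0],[0.055,0,0,0.0216,0,0,0]]]'; python3 -m handwheel '[[[0.055,0,0,0,0,0,0],[0.055,0,0,0,0,0,0],[0.055,0,0,-0.01,0,0,0],[0.055,0,0,-0.03,0,0,0],[0.055,0,0,-0.06,0,0,0],[0.055,0,0,-0.09,0,0,0],[0.055,0,0,-0.12,0,0,0],[0.055,0,0,-0.14,0,0,0]]]'; python3 -m handwheel '[[[0.055,-0.03,0,-0.02,0,0,0],[0.055,-0.07,0,-0.04,0,0,0],[0.055,-0.11,0,-0.06,0,0,0],[0.055,-0.15,0,-0.08,0,0,0],[0.055,-0.18,0,-0.1,0,0,0],[0.055,-0.21,0,-0.12,0,0,0],[0.055,-0.22,0,-0.12,0,0,0],[0.055,-0.22,0,-0.12,0,0,0]]]'; python3 -m handwheel '[[[0.055,0,0,0,0,0,0],[0.055,0,0,0,0,0,0],[0.055,0,0,0,0,0,0],[0.055,0,0,0,0,0,0],[0.055,0,0,0,0,0,0],[0.055,0,0,0,0,0,0],[0.055,0,0,0,0,0,0],[0.055,0,0,0,0,0,0]]]'
python3 - <<'E'
from h import *
from bench import snapshot
for n in('top','scene'):
    s=snapshot(n);pickle.dump(s,open(n+'4.pkl','wb'));cv2.imwrite(f'pics/{n}4.png',s['pixels'])
E
```

```text
clock: 38.4
tcp_pos: [0.649, -0.0196, 0.0104]
eef_rot: [180.0, 0.0, 13.0]
contact_force: [-0.5, -0.5, 0.0]
gripper_width: 0.0549
clock: 39.2
tcp_pos: [0.6498, -0.0198, 0.1547]
eef_rot: [179.9, -0.2, 13.0]
contact_force: [-0.1, 0.3, -0.2]
gripper_width: 0.0547
clock: 40.0
tcp_pos: [0.4342, -0.0694, 0.2726]
eef_rot: [-180.0, -0.2, 13.0]
contact_force: [0.9, -0.1, 0.1]
gripper_width: 0.0553
clock: 40.8
tcp_pos: [0.4347, -0.0692, 0.2709]
eef_rot: [180.0, -0.0, 13.0]
contact_force: [0.4, -0.2, -0.3]
gripper_width: 0.0552
```

View pics/scene4.png

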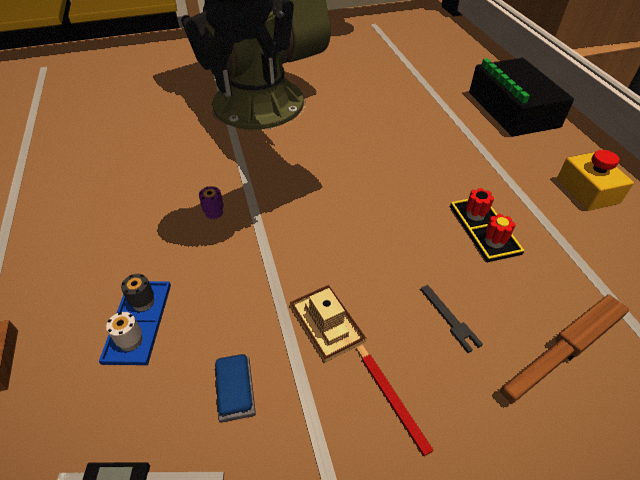

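View pics/top4.png

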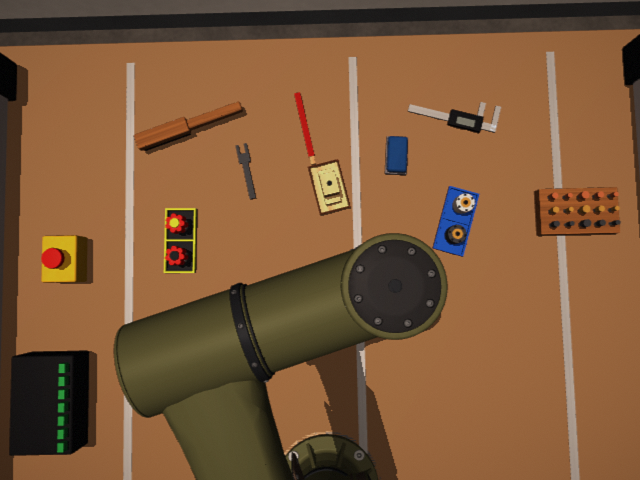

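Both views show all five parts upright in their trays, with purple, sanding block and wrench unmoved. A quick numeric check of the offsets from the bay centres, then hand in.

Run:
```python
from h import *
from bench import hand_in,get_obs
T=load('top4');hsv=T['pixels'];ok=True
for n,lo,hi,box,want in(('knobB',(22,150,110),(34,255,255),(171,216,183,230),(573,313)),('chA',(10,120,120),(26,255,255),(455,195,475,212),(601.3,-308.9)),('chB',(10,120,90),(26,255,255),(448,226,466,243),(534.3,-288.5)),('block',(0,0,0),(180,255,70),(323,177,335,190),(649,-19.8)),('knobA',(0,0,0),(180,255,45),(171,249,181,262),(503,314.3))):
    c=blobs(hsv,lo,hi,box,4)
    if not c: print(n,'none');continue
    p=cast(T,cv2.minEnclosingCircle(c[0])[0],.054)[:2]*1000;print(n,np.round(p-want,1))
print(get_obs()['clock'],hand_in())
```

```text
knobB [-0.8 -2. ]
chA [ 0.6 -0.7]
chB [ 0.4 -0.5]
block [ 1.3 -1.4]
knobA [-1.2 -2.7]
the job is handed in; nothing more can be done
40.9 None
```

The job is done and handed in at 40.9 s, in the order you gave. Both clamp knobs are in the yellow-rim tray, both chucks are in the blue tray, and the stop block is in the plywood tray. All five are released.

- **Last checks:** The final top and scene pictures show all five parts upright inside their walls. Their measured tops are within 3 mm of the intended centres, assuming they stand 54 mm above the bed. The sanding block, wrench and purple look-alike look unmoved by eye.
- **Failed grasp:** The first grasp missed. The pictures put the fingertips about 6–13 mm behind the TCP, not 22 mm ahead as `finger_overhang` says, so the fingers closed on the yellow knob's cap. The contact reading then was about 18 N, and the knob stayed upright and in place. I went about 29 mm deeper from then on, and every later grasp held.
- **Other disagreements:** The blue tray's position differed by about 2 mm between the two fixed cameras, or up to 7 mm using rougher centres. I used values close to the top view. The grip readings were 1–2 mm below the stated part sizes each time.

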